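Clamp the re-glued serving board

ROBOT

A 7-joint arm with a two-finger parallel gripper is mounted at the origin on the work surface. World frame = base frame: x ahead of the robot, y to its left, z up, the work surface at z = 0. Lengths are in m, angles in rad, forces in N, time in s.
With the tool pointing down it reaches from about 0.4 to 0.85 m from the base axis. Payload 4.5 kg.
Tool frame: the origin (TCP) lies at the very end of the fingers, on their centre line; the grasp point (between the pads) lies 19 mm behind it; z points along the fingers, y is the direction in which the jaws open and shut (so a half turn about z gives the same grasp; the last joint's range is limited). The gripper opens to 88 mm and grips with 3 to 60 N. Pads are 18 mm wide; open, the fingers measure 123 mm over their backs; the gripper's body (75 mm by 187 mm) begins 45 mm behind the grasp point.
Start: joints at [-1.201, 0.689, -0.195, 1.565, 0.157, 0.902, -0.215], TCP at [0.206, 0.59, 0.239] pointing down, gripper open.
Joint ranges: [-3.01, 3.01], [-0.46, 2.08], [-1.47, 1.51], [0.13, 2.56], [-1, 4.14], [0.04, 2.09], [-2.66, 2.66]. Speed limits (rad/s): [2.57, 2.57, 3.14, 3.14, 3.14, 3.14, 3.14].

INTERFACE

Orientations are given as a unit quaternion [x, y, z, w].
In Python, from plant import telemetry, imaging, r gives the robot as it stands.
- The arm moves only by the shell command python3 -m creep 'ROWS' [FORCE]. ROWS is JSON, a list of rows, each a list of 5 numbers: the closure in counts, from 0 (fully open) to 255 (shut), then the shift along the tool's x, y, z in m, then the turn about the tool's z in degrees. In form: [[fingers, x, y, z, yaw], ...]. A call has 1 to 10 rows; each row is the pose to reach, as a shift and turn from the pose commanded when the call began, along the tool's axes at that moment; what a row does not reach only later rows make up. A row lasts 1/8 s, in which the tool goes at most 62.5 mm and 10.7 degrees, less where a joint would pass 70% of its speed; a pose out of reach is approached as far as the arm can. A call with a gripper value outside its range is refused whole. The fingers move at their own pace and stop on an object; FORCE is the grip in N (left out, the last holds). Time passes only in rows, so rows that repeat a pose let the fingers close. It gives the time, the measured TCP pose, the force and the opening at its end, in the units of the state.
- telemetry.get_state(): the state, without advancing time (a new reading comes with each control period).
- imaging.snapshot(name): name is "scene" or "side" or "wrist"; returns a dict with "image" (480x640x3 uint8, blue, green, red), "camera_matrix" (3x3 intrinsics, pixels), "R" (3x3) and "t" (3): a world point X has camera coordinates R X + t; the wrist camera has in their place "hand_eye" (4x4, takes a point from camera to tool coordinates, whose origin is the TCP and whose axes are the flange's). Camera axes: x right, y down, z forward; pixel columns grow to the right and rows downward; lengths in m; the calibration is good to about 2 mm. A picture is of the moment at which its call begins: read the wrist's pose just before it. There is no depth.
- r.finish_job(): hands the job in, once; it reports no verdict.
Trained networks look in a picture, given as the dict that the camera call returned (one of the last four; its "shot" number tells which), for a name from the list of things; names that differ only in an ending like _2 or _b are one class to them, and where a whole thing is asked for, a point or a joint stands for the part that bears it (a point fixed in the world has none). Each returns a list of dicts, best first, with "score" (0 to 1); they miss things now and then, are a little off and sometimes report something else, mostly with a low value. They report only what shows in the picture. A call takes as long as a camera call. They do not tell look-alikes from the thing itself.
- imaging.boxes_of(picture, target): "rect" ([left, top, right, bottom] in pixels, round what is visible of it).
- imaging.trace(picture, target): "pixels" (480x640 bool, what is visible of it) and "rect" ([left, top, right, bottom] in pixels, round what is visible of it).
- imaging.place_of(picture, target): "location" ([row, column] in pixels: a listed point, or the origin of a listed thing).
The state is a dict: "clock": time; "q": joint angles; "qd": joint speeds; "joint_torque": joint torques, N m; "tool_pos": TCP position; "eef_rot": TCP orientation; "contact_force": force on the tool from outside, world axes, zero at the start; "moment": the same for the moment, N m; "opening": opening from 0.0 (shut) to 1.0 (fully open).
Only numpy, scipy, OpenCV 4.12 (cv2) and the standard library are available. Lean on these libraries where they do the work, as an engineer would, in place of code of your own. Each camera call takes 0.05 s, during which the arm holds its last target.

TASK

The serving board has been re-glued and lies loose in the bar clamp: pump the clamp's trigger (squeeze it towards the fixed handle, let it spring back, squeeze again) until the jaw's sprung nose pushes the board home against the wooden fence. Then keep the trigger squeezed so that the nose is pushed about half-way into the jaw, never all the way in, which would crush the fresh joint, and finish while still holding the trigger like that. Work only the trigger: do not push the jaw or the board by hand, and leave the mug, bottle and jar alone.

Things in the scene. Friction and masses are not known exactly. Their poses are not given: they have to be found in the camera images.
- clamp: Bar-clamp jig fixed to the worktop. Origin on the worktop under the grip; z up; +y = closing direction, along the bar to the fence. Plywood base x ±75, y -90 to 310 mm, 18 mm thick. Dark housing x ±22, y -36 to 60, up to z = 98 mm; the toothed bar slides through it at z = 38 to 50 mm. On it stand a fixed grey handle (x ±15, y -20 to 0 mm, top z = 167 mm) and, fence side of it, the trigger.
- grip_mid (a point): Fixed point of the clamp at x 0, y 0, z 147 mm: on the handle's fence-side face, level with the trigger's roll. Fingers pointing down here and closing along the clamp's y take handle and trigger between them: 57 mm over both when let go (y -20 to 37 mm), 39 mm when fully squeezed (y -20 to 19 mm). All else of the jig is below z = 98 mm. One finger pushing the roll also works.
- sleeve: Black rubber roll, free to turn, at the top of the trigger, 16 mm in diameter, 34 mm long along the clamp's x; origin at its centre. In the clamp's frame it is at y 29, z 146 mm when let go and at y 11 mm when fully squeezed. Free space above it and on its fence side.
- trigger (a joint): Trigger angle: 0 let go, 0.32 rad fully squeezed; its roll, 57 mm above the pivot, has then moved 18 mm towards the handle. A spring (1.5 to 3 N at the roll) returns it. A full squeeze drives the bar 17.6 mm (0.055 m per rad) less what is lost until the ratchet (8 mm teeth) bites, so mostly 8 mm net, 16 at most; on the return the bar stays. Driving the free jaw takes 5 to 7 N at the roll.
- jaw: Toothed bar with a black head (44 mm wide, 20 mm thick, z 19 to 63 mm) at its fence end. Axes of the clamp; origin = the clamp's origin moved along +y by the advance (0 to 20 mm at the start, at most 85 mm). Head's front face at y = 95 mm in this frame. It stays put against up to 4 N; pushed back harder, by the nose spring when the trigger is let go, it slides back.
- nose (a joint): How far the sprung nose is pushed into the jaw head: 0 out, 0.016 m all the way in. 1 N per mm (8 N half-way in). With the board against the fence about 14 N at the trigger's roll holds it half-way in. About half-way means 5.5 to 12.5 mm.
- nose_face (a point): Centre of the flat front of the nose: a rubber disc of 22 mm diameter, 6 mm thick, on a steel rod ahead of the jaw head, 30 mm above the worktop. It is 22 mm ahead of the head's front face when out, 6 mm when all the way in.
- board_mid (a point): Centre of the loose wooden serving board, 130 mm (x) x 100 mm (y, the closing direction) x 24 mm thick, two halves with a glue line; about 0.22 kg, flat on the plywood base, 6 to 18 mm short of the fence at the start. Home against the fence its centre is 50 mm from fence_face.
- board: The same serving board; origin at the centre of its underside.
- fence_face (a point): Middle of the face of the fixed wooden fence at the jig's end: y 277, z 30 mm in the clamp's frame; fence top at z = 48 mm. With the board home, the nose touches it at y = 177 mm.
- mug: White mug, 80 mm wide, 90 mm high, standing on the worktop to the left; origin at its underside's centre. To be left alone.
- glue_bottle: White glue bottle, 52 mm wide, 140 mm high, standing to the right; origin at its underside's centre. To be left alone.
- jar: Small jar, 72 mm wide, 75 mm high, standing to the right, beyond the jig; origin at its underside's centre. To be left alone.
Not all that is in view belongs to the job. Of the things that look like the board, the middle-sized one is meant.

How it is judged:
By the outcome, as a careful person would: the job done as asked, in the order asked, and still so for the second after the job is handed in, while the arm keeps its last pose, push and grip.
It also fails if it takes over 72 s, if anything falls off the work surface, if the arm or the gripper's body presses on something with over 40 N, if the wrist force passes 120 N, or if a joint passes its speed limit or range.

## Working session

There is one attempt and no reset: what is moved stays moved. The work goes in short steps, Python scripts to look and compute and a shell command to move; the robot and the scene stay as the last step left them, time stands still between calls to the robot, and variables do not carry over. Pictures are saved under pics/ and viewed, and the job is handed in when it is done.

```bash
ls; mkdir -p pics; python3 - <<'E'
from plant import telemetry, imaging, r
import cv2
s=telemetry.get_state(); print({k:s[k] for k in ('clock','tool_pos','eef_rot','contact_force','opening')})
for n in ("scene","side"):
    p=imaging.snapshot(n); cv2.imwrite(f"pics/{n}0.png",p["image"])
    print(n,p["camera_matrix"],p["R"],p["t"])
    for t in ("clamp","grip_mid","sleeve","fence_face","nose_face","board_mid","jaw","mug","glue_bottle","jar"):
        print(t,[( [round(float(v)) for v in d["location"]],round(d["score"],2)) for d in imaging.place_of(p,t)][:4])
E
```

```text
pics
{'clock': 0.0, 'tool_pos': array([0.20579809, 0.58949757, 0.23793075]), 'eef_rot': array([ 1.67071097e-01,  9.85944459e-01, -8.75252976e-04, -8.11334013e-05]), 'contact_force': array([-0.66136976,  0.14381836, -0.40930244]), 'opening': 0.9988026869304921}
scene [[458.24262808   0.         321.58219354]
 [  0.         458.24262808 238.79284179]
 [  0.           0.           1.        ]] [[-0.7808545   0.62470984 -0.00196696]
 [ 0.54279029  0.67689393 -0.49718539]
 [-0.30926518 -0.3892971  -0.8676421 ]] [ 0.45163226 -0.26269692  1.50944062]
clamp [([224, 317], 0.6), ([137, 265], 0.16)]
grip_mid [([197, 316], 0.59), ([205, 325], 0.15)]
sleeve [([208, 322], 0.62)]
fence_face [([302, 350], 0.68)]
nose_face [([259, 330], 0.51)]
board_mid [([233, 414], 0.98), ([322, 252], 0.9), ([280, 346], 0.83)]
jaw [([230, 317], 0.85)]
mug [([368, 441], 0.8)]
glue_bottle [([137, 268], 0.91)]
jar [([193, 218], 0.96)]
side [[515.08854657   0.         317.18046713]
 [  0.         515.08854657 250.96339548]
 [  0.           0.           1.        ]] [[ 0.78037961 -0.62509431  0.01627156]
 [-0.38006672 -0.49482467 -0.78147158]
 [ 0.49654501  0.60366021 -0.62372863]] [-0.4579094   0.3101403   1.40698709]
clamp [([302, 321], 0.91), ([299, 317], 0.2)]
grip_mid [([268, 317], 0.91)]
sleeve [([260, 316], 0.4), ([253, 300], 0.29)]
fence_face [([242, 291], 0.72)]
nose_face []
board_mid [([251, 296], 0.86), ([239, 368], 0.78), ([289, 226], 0.72), ([394, 384], 0.4)]
jaw [([297, 315], 0.79)]
mug [([221, 235], 0.98), ([330, 423], 0.38)]
glue_bottle [([397, 386], 0.98)]
jar [([330, 422], 0.8)]
```

View pics/scene0.png

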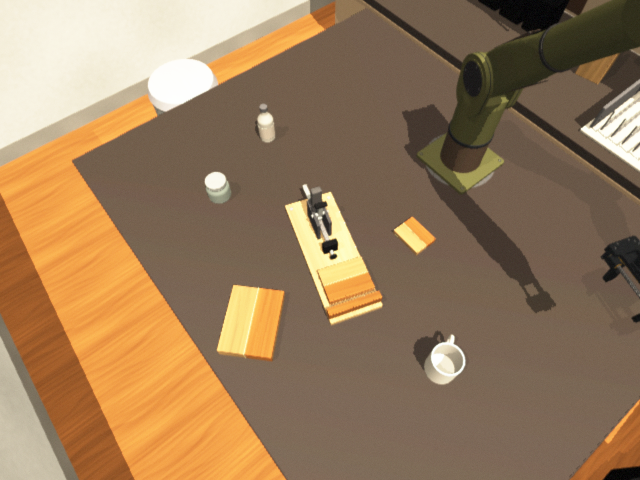

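View pics/side0.png

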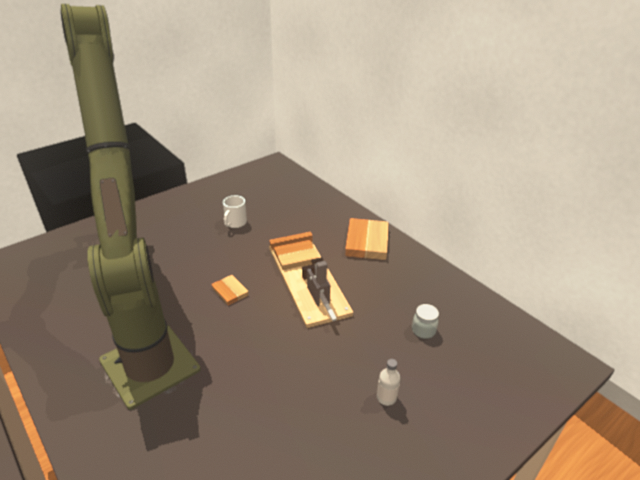

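The scene view shows three look-alike boards: a large one at (252,322), a small one at (414,235), and one lying in the jig at (346,280). The one in the jig is middle-sized and sits in front of the fence, so it is the one meant. I'll check that in an enlarged crop and triangulate the clamp.

```bash
cat > h.py <<'E'
import numpy as np, cv2
from plant import telemetry, imaging, r
def P(p): return p["camera_matrix"]@np.hstack([np.array(p["R"]),np.array(p["t"]).reshape(3,1)])
def proj(p,X):
    x=P(p)@np.r_[X,1]; return x[:2]/x[2]
def tri(ps,uv):
    X=cv2.triangulatePoints(P(ps[0]),P(ps[1]),np.float64(uv[0]).reshape(2,1),np.float64(uv[1]).reshape(2,1)).ravel()
    return X[:3]/X[3]
def onplane(p,uv,z):
    R=np.array(p["R"]);t=np.array(p["t"]).ravel()
    d=R.T@np.linalg.solve(p["camera_matrix"],[uv[0],uv[1],1.]);c=-R.T@t
    return c+d*(z-c[2])/d[2]
E
python3 - <<'E'
from h import *
a=imaging.snapshot("scene"); b=imaging.snapshot("side")
for t in ("clamp","grip_mid","sleeve","fence_face","board_mid","jaw"):
    A=imaging.place_of(a,t);B=imaging.place_of(b,t)
    best=None
    for x in A[:3]:
        for y in B[:3]:
            u=np.array(x["location"])[::-1];v=np.array(y["location"])[::-1]
            X=tri((a,b),(u,v)); e=np.linalg.norm(proj(a,X)-u)+np.linalg.norm(proj(b,X)-v)
            print(t,X.round(3),"err",round(e,1),round(x["score"],2),round(y["score"],2))
ca=cv2.resize(a["image"][175:330,270:400],None,fx=4.5,fy=3.8*4.5/4.5) if 0 else cv2.resize(a["image"][180:325,275:395],None,fx=4,fy=4,interpolation=cv2.INTER_CUBIC)
cb=cv2.resize(b["image"][225:330,255:365],None,fx=5,fy=5,interpolation=cv2.INTER_CUBIC)
cv2.imwrite("pics/ca.png",ca);cv2.imwrite("pics/cb.png",cb)
E
```

```text
clamp [ 0.518 -0.087 -0.004] err 3.4 0.86 0.64
grip_mid [ 0.522 -0.092  0.142] err 2.5 0.75 0.85
grip_mid [ 0.635  0.114 -0.05 ] err 30.6 0.32 0.85
sleeve [ 0.531 -0.064  0.143] err 0.2 0.63 0.6
fence_face [0.61  0.172 0.026] err 3.1 0.98 0.97
board_mid [0.597 0.026 0.216] err 147.7 0.95 0.95
board_mid [0.467 0.092 0.128] err 64.7 0.95 0.62
board_mid [0.316 0.115 0.006] err 0.1 0.95 0.58
board_mid [0.711 0.047 0.092] err 81.4 0.92 0.95
board_mid [0.587 0.119 0.026] err 2.2 0.92 0.62
board_mid [ 0.445  0.147 -0.092] err 71.5 0.92 0.58
board_mid [0.849 0.043 0.014] err 0.1 0.56 0.95
board_mid [ 0.736  0.121 -0.021] err 86.3 0.56 0.62
board_mid [ 0.615  0.153 -0.122] err 162.2 0.56 0.58
jaw [ 0.528 -0.07  -0.002] err 1.9 0.59 0.62
```

```bash
sleep 0
```

```text
(no output)
```

View pics/ca.png

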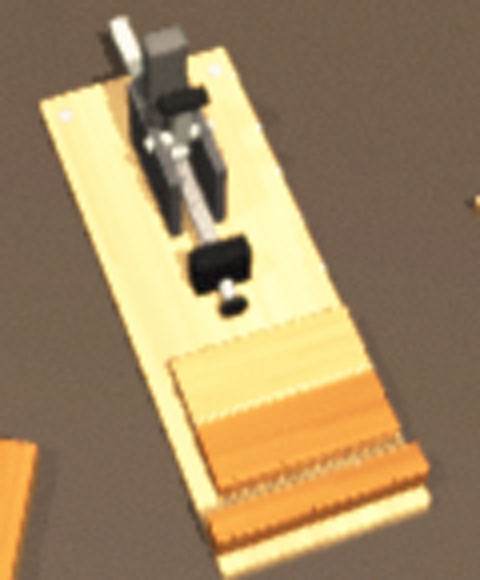

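View pics/cb.png

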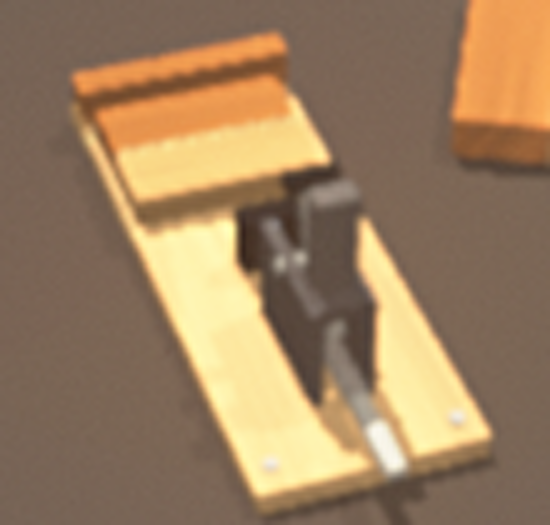

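The crop confirms it: the middle-sized, two-tone board lies in the jig between the nose and the fence, with a gap at the fence. Next I'll fit the clamp pose.

```bash
python3 - <<'E'
from h import *
from scipy.optimize import least_squares
a=imaging.snapshot("scene"); b=imaging.snapshot("side")
obs=[]
# base corners picked by eye: (cam,model,uv)
obs+=[(a,(.075,-.09,.018),(285,205)),(a,(-.075,-.09,.018),(330.5,191.8)),(b,(-.075,-.09,.018),(306.6,324)),(b,(.075,-.09,.018),(353.4,312.4))]
M={"clamp":(0,0,0),"grip_mid":(0,0,.147),"fence_face":(0,.277,.03),"sleeve":(0,.029,.146)}
for t,m in M.items():
    for p in (a,b):
        L=imaging.place_of(p,t)
        if L and L[0]["score"]>.5: obs.append((p,m,np.array(L[0]["location"])[::-1]))
def X(v,m):
    c,s=np.cos(v[2]),np.sin(v[2]); return np.array([v[0]+c*m[0]-s*m[1],v[1]+s*m[0]+c*m[1],m[2]])
f=lambda v:np.concatenate([proj(p,X(v,m))-np.array(uv) for p,m,uv in obs])
s=least_squares(f,[.518,-.087,-.34],loss="soft_l1")
print(s.x,np.degrees(s.x[2])); print(f(s.x).reshape(-1,2).round(1))
v=s.x
print("y axis",-np.sin(v[2]),np.cos(v[2]))
S=telemetry.get_state()
from scipy.spatial.transform import Rotation as Ro
R=Ro.from_quat(S["eef_rot"]).as_matrix();print(R.round(4))
for y in(0,.005,.01): 
    d=X(v,(0,y,.147))-S["tool_pos"];print(y,X(v,(0,y,.147)),"tool shift",R.T@d)
print("yaw err deg", np.degrees(np.arctan2(np.cos(v[2]),-np.sin(v[2]))-np.arctan2(R[1,1],R[0,1])))
E
```

```text
[ 0.52037682 -0.09056835 -0.32363376] -18.542848569226134
[[-4.000e-01  6.000e-01]
 [ 1.000e-01 -1.000e-01]
 [-1.100e+00 -1.000e+00]
 [-9.000e-01 -1.500e+00]
 [-2.460e+01 -6.030e+01]
 [ 8.000e-01 -6.000e-01]
 [ 1.000e+00 -9.000e-01]
 [-1.300e+00  2.000e-01]
 [ 1.348e+02  1.104e+02]
 [ 8.000e-01  6.000e-01]
 [-1.200e+00 -1.800e+00]
 [ 2.500e+00  4.000e-01]]
y axis 0.31801377013830234 0.9480860941931503
[[-9.441e-01  3.295e-01  0.000e+00]
 [ 3.295e-01  9.441e-01  1.000e-04]
 [ 0.000e+00  1.000e-04 -1.000e+00]]
0 [ 0.52037682 -0.09056835  0.147     ] tool shift [-0.52119989 -0.53905206  0.09169555]
0.005 [ 0.52196689 -0.08582792  0.147     ] tool shift [-0.52113898 -0.53405243  0.09169599]
0.01 [ 0.52355696 -0.08108749  0.147     ] tool shift [-0.52107807 -0.5290528   0.09169642]
yaw err deg 0.6979647619578618
```

```bash
python3 -m creep '[[0,-0.04,-0.04,0,0],[0,-0.08,-0.08,0,0],[0,-0.12,-0.12,0,0],[0,-0.16,-0.16,0,0],[0,-0.2,-0.2,0,0],[0,-0.24,-0.24,0,0],[0,-0.28,-0.28,0,0],[0,-0.32,-0.32,0,0],[0,-0.36,-0.36,0,0],[0,-0.4,-0.4,0,0]]' 30; python3 -m creep '[[0,-0.04,-0.04,0,0],[0,-0.08,-0.08,0,0],[0,-0.12,-0.12,0,-0.7],[0,-0.12,-0.13,0,-0.7],[0,-0.12,-0.13,0,-0.7]]'
```

```text
clock: 3.55
tool_pos: [0.4527, 0.0791, 0.239]
eef_rot: [0.167, 0.986, 0.0, 0.0]
contact_force: [0.5, 0.4, 0.7]
opening: 1.001
clock: 4.18
tool_pos: [0.5216, -0.0819, 0.2385]
eef_rot: [0.162, 0.987, 0.0, -0.0]
contact_force: [0.2, 0.6, -0.0]
opening: 0.999
```

Next, the wrist view and the other cameras, to refine where the handle and roll sit relative to the tool.

```bash
python3 - <<'E'
from h import *
from scipy.spatial.transform import Rotation as Ro
S=telemetry.get_state(); w=imaging.snapshot("wrist"); R=Ro.from_quat(S["eef_rot"]).as_matrix(); t0=S["tool_pos"]
H=np.array(w["hand_eye"]); print(H.round(3))
def wray(uv,z):
    d=R@H[:3,:3]@np.linalg.solve(w["camera_matrix"],[uv[0],uv[1],1.]); c=t0+R@H[:3,3]
    return c+d*(z-c[2])/d[2]
v=[0.52038,-0.09057,-0.32363]; co,si=np.cos(v[2]),np.sin(v[2])
def cl(X): d=X-np.array([v[0],v[1],0]); return np.array([co*d[0]+si*d[1],-si*d[0]+co*d[1],X[2]])
print("tcp in clamp",cl(t0))
im=w["image"].copy()
for t,z in (("grip_mid",.147),("sleeve",.146),("clamp",0),("nose_face",.03),("fence_face",.03),("board_mid",.030),("jaw",0)):
    for d in imaging.place_of(w,t)[:2]:
        uv=np.array(d["location"])[::-1]; print(t,uv,round(d["score"],2),cl(wray(uv,z)).round(4))
        cv2.circle(im,tuple(int(q) for q in uv),4,(0,0,255),1); cv2.putText(im,t,tuple(int(q) for q in uv),0,.4,(0,0,255))
cv2.imwrite("pics/w1.png",im)
E
```

```text
[[ 0.001 -0.946 -0.324  0.084]
 [ 1.     0.001  0.    -0.001]
 [ 0.    -0.324  0.946 -0.145]
 [ 0.     0.     0.     1.   ]]
tcp in clamp [-0.00158749  0.00859563  0.23853993]
grip_mid [307.3 246.1] 0.71 [ 0.0009 -0.003   0.147 ]
sleeve [355.7 243.4] 0.63 [-0.0004  0.0268  0.146 ]
clamp [312.9 192.8] 0.61 [ 0.0006 -0.0037  0.    ]
nose_face [463.  198.3] 0.79 [-0.0011  0.1297  0.03  ]
fence_face [627.5 202.8] 0.62 [0.0032 0.2759 0.03  ]
board_mid [552.9 192.8] 0.59 [-0.0059  0.2082  0.03  ]
```

View pics/w1.png

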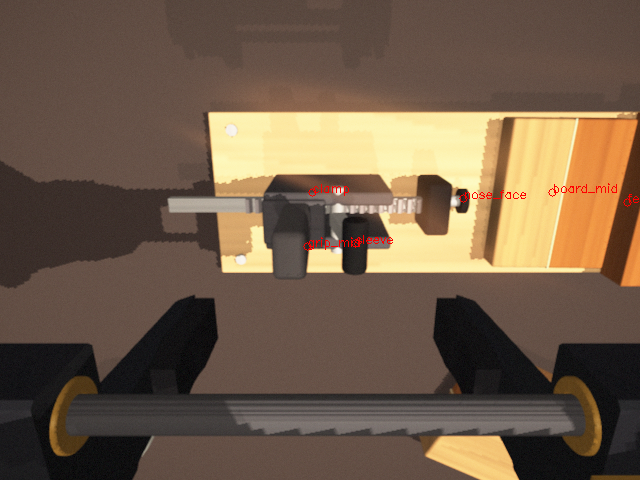

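The wrist view shows the handle at (290,245), the roll at (355,245), the nose at (463,198) and the board at (553,193), with image right being the clamp's +y. The fingers straddle the handle and roll cleanly, so I'll descend and partly close to about 70 mm.

```bash
python3 -m creep '[[0,0,0,0.03,0],[0,0,0,0.06,0],[0,0,0,0.09,0],[0,0,0,0.11,0],[0,0,0,0.11,0],[52,0,0,0.11,0],[52,0,0,0.11,0],[52,0,0,0.11,0],[52,0,0,0.11,0]]' 30; python3 - <<'E'
from h import *
w=imaging.snapshot("wrist"); cv2.imwrite("pics/w2.png",w["image"])
E
```

```text
clock: 5.7
tool_pos: [0.5224, -0.0817, 0.1291]
eef_rot: [0.161, 0.987, 0.0, 0.0]
contact_force: [-0.2, -0.0, -0.0]
opening: 0.801
```

View pics/w2.png

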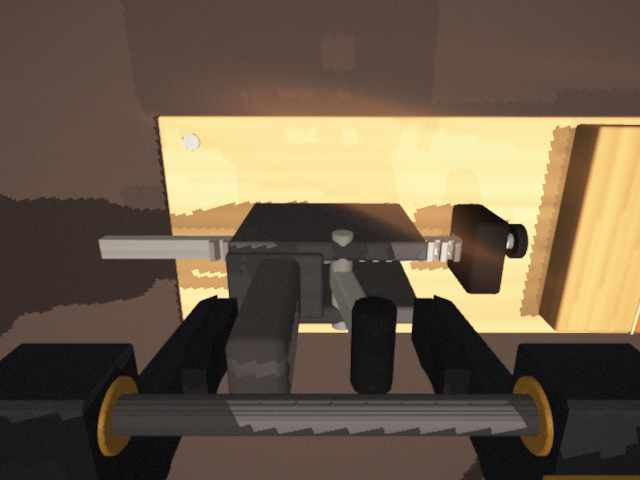

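The wrist view shows the handle at (265,320) and the roll at (372,345) between the fingers, with clearance on both sides. I'll start the first squeeze in steps and watch the force.

```bash
python3 -m creep '[[52,0,-0.004,0,0],[52,0,-0.008,0,0],[52,0,-0.010,0,0],[52,0,-0.010,0,0]]'; python3 -m creep '[[52,0,-0.003,0,0],[52,0,-0.006,0,0],[52,0,-0.006,0,0]]';python3 -m creep '[[52,0,-0.003,0,0],[52,0,-0.006,0,0],[52,0,-0.006,0,0]]'; python3 - <<'E'
from h import *
w=imaging.snapshot("wrist"); cv2.imwrite("pics/w3.png",w["image"])
E
```

```text
clock: 6.25
tool_pos: [0.5191, -0.091, 0.1287]
eef_rot: [0.161, 0.987, 0.0, 0.0]
contact_force: [0.7, 0.6, -0.0]
opening: 0.797
clock: 6.62
tool_pos: [0.5172, -0.097, 0.1288]
eef_rot: [0.161, 0.987, 0.0, 0.0]
contact_force: [0.2, 1.9, 0.3]
opening: 0.794
clock: 7.0
tool_pos: [0.5159, -0.101, 0.1287]
eef_rot: [0.16, 0.987, 0.001, 0.0]
contact_force: [0.3, 6.1, 0.4]
opening: 0.799
```

View pics/w3.png

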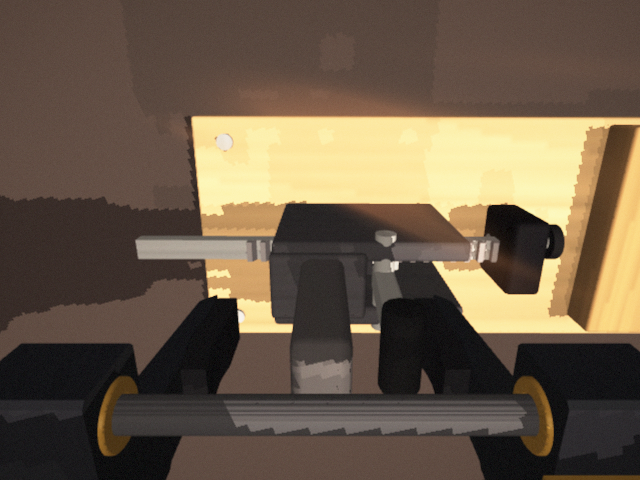

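```bash
python3 -m creep '[[52,0,-0.003,0,0],[52,0,-0.006,0,0],[52,0,-0.006,0,0]]';python3 -m creep '[[52,0,-0.003,0,0],[52,0,-0.005,0,0],[52,0,-0.005,0,0]]'; cat > m.py <<'E'
from h import *
from scipy.spatial.transform import Rotation as Ro
import sys
S=telemetry.get_state(); w=imaging.snapshot("wrist"); R=Ro.from_quat(S["eef_rot"]).as_matrix(); t0=S["tool_pos"]
H=np.array(w["hand_eye"])
v=[0.52038,-0.09057,-0.32363]; co,si=np.cos(v[2]),np.sin(v[2])
def wray(uv,z):
    d=R@H[:3,:3]@np.linalg.solve(w["camera_matrix"],[uv[0],uv[1],1.]); c=t0+R@H[:3,3]
    return c+d*(z-c[2])/d[2]
def cl(X): d=X-np.array([v[0],v[1],0]); return np.array([co*d[0]+si*d[1],-si*d[0]+co*d[1],X[2]])*1000
f=S["contact_force"]; print("clock",round(S["clock"],2),"tcp cl",cl(t0).round(1),"Fy",round(-si*f[0]+co*f[1],2))
for t,z in (("nose_face",.03),("sleeve",.146),("grip_mid",.147),("board_mid",.030),("jaw",0)):
    for d in imaging.place_of(w,t)[:1]:
        uv=np.array(d["location"])[::-1]; print(t,uv.round(),round(d["score"],2),cl(wray(uv,z)).round(1)[:2])
if len(sys.argv)>1: cv2.imwrite(f"pics/{sys.argv[1]}.png",w["image"])
E
python3 m.py w4
```

```text
clock: 7.42
tool_pos: [0.5141, -0.1064, 0.1287]
eef_rot: [0.16, 0.987, 0.001, 0.001]
contact_force: [1.3, 5.9, -0.1]
opening: 0.798
clock: 7.8
tool_pos: [0.5134, -0.1087, 0.1287]
eef_rot: [0.159, 0.987, 0.003, 0.001]
contact_force: [2.8, 10.2, -1.5]
opening: 0.794
clock 7.8 tcp cl [ -0.8 -19.5 128.7] Fy 10.54
nose_face [576. 239.] 0.73 [ -0.4 139.3]
sleeve [400. 346.] 0.97 [0.5 7. ]
grip_mid [371. 348.] 0.71 [ 0.4 -3.8]
```

View pics/w4.png

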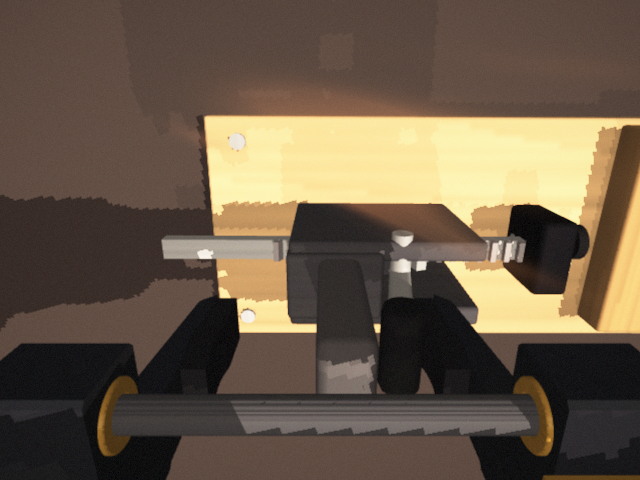

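One full squeeze moved the nose from about y 130 to 139 (wrist frame, which reads about 4 mm low). The roll is at the stop with 10 N. Now release and squeeze again.

```bash
python3 -m creep '[[52,0,0.010,0,0],[52,0,0.020,0,0],[52,0,0.024,0,0],[52,0,0.024,0,0],[52,0,0.018,0,0],[52,0,0.012,0,0],[52,0,0.006,0,0],[52,0,0.002,0,0],[52,0,0,0,0],[52,0,0,0,0]]'; python3 m.py; python3 -m creep '[[52,0,0.010,0,0],[52,0,0.020,0,0],[52,0,0.024,0,0],[52,0,0.024,0,0],[52,0,0.018,0,0],[52,0,0.012,0,0],[52,0,0.006,0,0],[52,0,0.002,0,0],[52,0,0,0,0],[52,0,0,0,0]]'; python3 m.py w6
```

```text
clock: 9.35
tool_pos: [0.5133, -0.1088, 0.1287]
eef_rot: [0.159, 0.987, 0.003, 0.001]
contact_force: [3.1, 12.3, -1.4]
opening: 0.794
clock 9.35 tcp cl [ -0.9 -19.5 128.7] Fy 12.66
nose_face [589. 240.] 0.77 [  0.3 147.7]
sleeve [401. 350.] 0.61 [1.9 7.5]
grip_mid [372. 350.] 0.74 [ 1.4 -3.4]
clock: 10.9
tool_pos: [0.5134, -0.1088, 0.1287]
eef_rot: [0.159, 0.987, 0.003, 0.001]
contact_force: [2.7, 11.4, -1.4]
opening: 0.797
clock 10.9 tcp cl [ -0.8 -19.5 128.7] Fy 11.66
nose_face [602. 242.] 0.87 [  1.5 155.9]
sleeve [401. 346.] 0.61 [0.2 7.2]
grip_mid [371. 347.] 0.63 [ 0.2 -3.7]
```

View pics/w6.png

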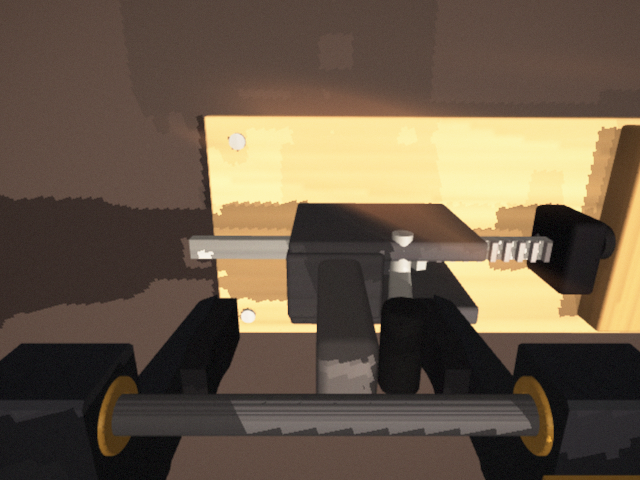

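The jaw advances 8 mm per stroke, and the nose is now about 2 mm from the board's edge at (585,230). I'll do two more strokes, slower and with force readings.

```bash
cat > f.py <<'E'
from h import *
import sys
for n in ("scene","side"):
    p=imaging.snapshot(n)
    c=p["image"][225:325,300:390] if n=="scene" else p["image"][225:320,260:355]
    cv2.imwrite(f"pics/{n}{sys.argv[1]}.png",cv2.resize(c,None,fx=6,fy=6,interpolation=cv2.INTER_CUBIC))
E
python3 -m creep '[[52,0,0.010,0,0],[52,0,0.020,0,0],[52,0,0.024,0,0],[52,0,0.024,0,0],[52,0,0.018,0,0],[52,0,0.012,0,0],[52,0,0.006,0,0],[52,0,0.004,0,0],[52,0,0.004,0,0]]';python3 -m creep '[[52,0,-0.002,0,0],[52,0,-0.004,0,0],[52,0,-0.004,0,0]]'; python3 m.py; python3 f.py 7
```

```text
clock: 12.32
tool_pos: [0.5138, -0.1073, 0.1288]
eef_rot: [0.16, 0.987, 0.002, 0.001]
contact_force: [1.4, 6.2, 0.2]
opening: 0.799
clock: 12.7
tool_pos: [0.5134, -0.1088, 0.1287]
eef_rot: [0.159, 0.987, 0.003, 0.001]
contact_force: [2.7, 11.8, -1.7]
opening: 0.795
clock 12.7 tcp cl [ -0.9 -19.5 128.7] Fy 12.1
nose_face [612. 242.] 0.5 [  1.7 162.1]
sleeve [402. 345.] 0.76 [0.1 7.5]
grip_mid [369. 349.] 0.97 [ 1.  -4.5]
```

View pics/scene7.png

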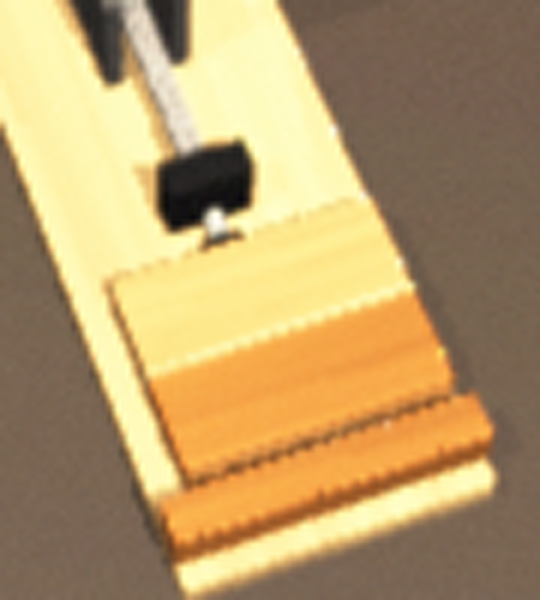

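View pics/side7.png

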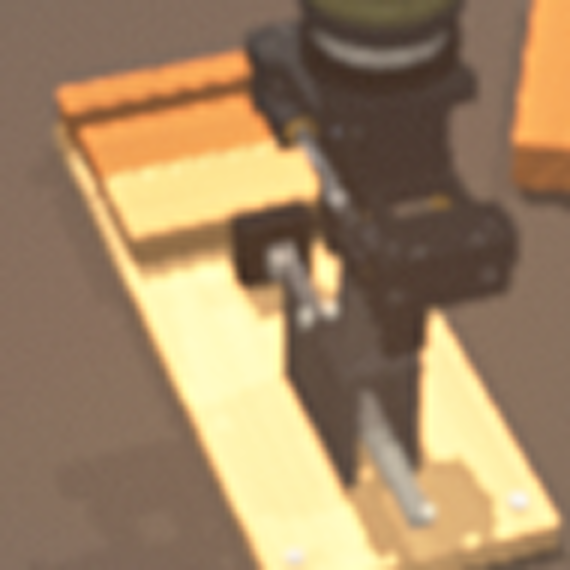

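In the scene crop the nose at (220,240) touches the board and a dark gap remains at the fence at (330,435). Next stroke, slow at the end.

```bash

python3 -m creep '[[52,0,0.010,0,0],[52,0,0.020,0,0],[52,0,0.024,0,0],[52,0,0.024,0,0],[52,0,0.018,0,0],[52,0,0.012,0,0],[52,0,0.010,0,0],[52,0,0.008,0,0],[52,0,0.008,0,0]]';python3 -m creep '[[52,0,-0.002,0,0],[52,0,-0.004,0,0],[52,0,-0.004,0,0]]';python3 -m creep '[[52,0,-0.002,0,0],[52,0,-0.004,0,0],[52,0,-0.004,0,0]]'; python3 m.py; python3 f.py 8
```

```text
clock: 14.22
tool_pos: [0.5151, -0.1033, 0.1288]
eef_rot: [0.16, 0.987, 0.002, 0.001]
contact_force: [2.3, 7.3, -0.9]
opening: 0.799
clock: 14.6
tool_pos: [0.5139, -0.1069, 0.1288]
eef_rot: [0.16, 0.987, 0.002, 0.001]
contact_force: [1.9, 7.5, -0.1]
opening: 0.797
clock: 14.98
tool_pos: [0.5134, -0.1087, 0.1287]
eef_rot: [0.159, 0.987, 0.003, 0.001]
contact_force: [2.7, 10.4, -1.9]
opening: 0.793
clock 14.97 tcp cl [ -0.9 -19.4 128.7] Fy 10.71
nose_face [625. 239.] 0.6 [ -0.5 170.4]
sleeve [400. 346.] 0.89 [0.5 6.8]
grip_mid [372. 347.] 0.62 [ 0.3 -3.4]
```

View pics/scene8.png

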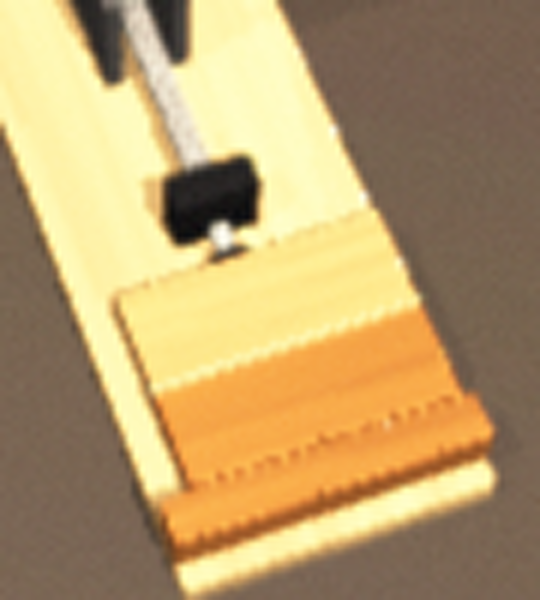

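The board is almost home, with only a thin line left at the fence. Next squeeze goes in small steps with force readings.

```bash

python3 -m creep '[[52,0,0.010,0,0],[52,0,0.020,0,0],[52,0,0.024,0,0],[52,0,0.024,0,0],[52,0,0.018,0,0],[52,0,0.014,0,0],[52,0,0.012,0,0],[52,0,0.010,0,0],[52,0,0.010,0,0]]';python3 -m creep '[[52,0,-0.002,0,0],[52,0,-0.002,0,0]]';python3 -m creep '[[52,0,-0.002,0,0],[52,0,-0.002,0,0]]'; python3 -m creep '[[52,0,-0.002,0,0],[52,0,-0.002,0,0]]'; python3 m.py; python3 f.py 9
```

```text
clock: 16.5
tool_pos: [0.5158, -0.1013, 0.1288]
eef_rot: [0.16, 0.987, 0.002, 0.001]
contact_force: [0.4, 8.0, -0.2]
opening: 0.796
clock: 16.75
tool_pos: [0.5153, -0.1029, 0.1288]
eef_rot: [0.16, 0.987, 0.002, 0.001]
contact_force: [2.0, 6.9, 0.1]
opening: 0.796
clock: 17.0
tool_pos: [0.5148, -0.1045, 0.1288]
eef_rot: [0.16, 0.987, 0.002, 0.001]
contact_force: [2.4, 8.6, 0.2]
opening: 0.799
clock: 17.25
tool_pos: [0.5144, -0.1057, 0.1288]
eef_rot: [0.16, 0.987, 0.002, 0.001]
contact_force: [3.0, 8.6, 0.5]
opening: 0.795
clock 17.25 tcp cl [ -0.9 -16.3 128.8] Fy 9.1
nose_face [624. 239.] 0.65 [ -0.5 172.3]
sleeve [399. 348.] 0.84 [1.2 9.9]
grip_mid [363. 347.] 0.63 [ 0.1 -3.3]
```

View pics/scene9.png

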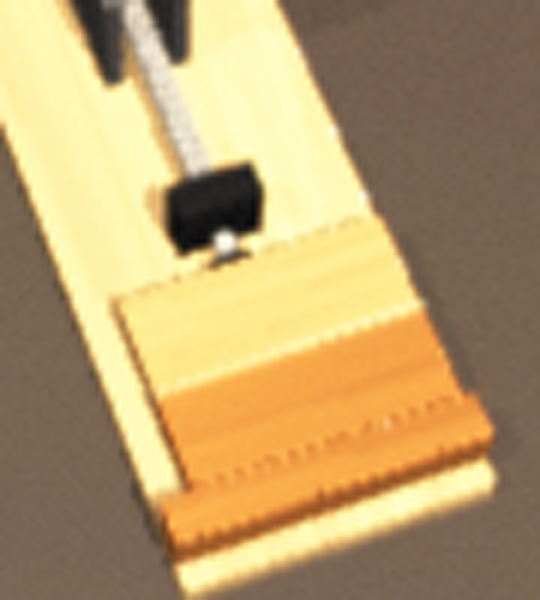

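The board is now home against the fence and the force has started to rise (9 N against about 6.5 N free), so the nose is roughly 2–3 mm in. The roll is only 3 mm from its stop. I'll release here, since the jaw holds below 4 N, and re-squeeze so the half-way point falls mid-stroke.

```bash

python3 -m creep '[[52,0,0.006,0,0],[52,0,0.012,0,0],[52,0,0.018,0,0],[52,0,0.020,0,0],[52,0,0.020,0,0],[52,0,0.018,0,0],[52,0,0.016,0,0],[52,0,0.014,0,0],[52,0,0.014,0,0]]'; python3 m.py; python3 -m creep '[[52,0,-0.002,0,0],[52,0,-0.002,0,0]]';python3 -m creep '[[52,0,-0.002,0,0],[52,0,-0.002,0,0]]'; python3 -m creep '[[52,0,-0.002,0,0],[52,0,-0.002,0,0]]'; python3 m.py; python3 f.py 10
```

```text
clock: 18.77
tool_pos: [0.5176, -0.0957, 0.1288]
eef_rot: [0.161, 0.987, 0.0, 0.0]
contact_force: [-0.2, 2.5, 1.0]
opening: 0.796
clock 18.77 tcp cl [ -1.   -5.8 128.8] Fy 2.3
nose_face [607. 241.] 0.67 [  0.7 171.2]
sleeve [400. 346.] 0.94 [ 0.4 20.5]
grip_mid [331. 347.] 0.95 [ 0.3 -4.5]
clock: 19.32
tool_pos: [0.5174, -0.0965, 0.1287]
eef_rot: [0.161, 0.987, 0.001, 0.0]
contact_force: [1.9, 5.1, -0.2]
opening: 0.795
clock: 19.58
tool_pos: [0.5172, -0.0972, 0.1287]
eef_rot: [0.16, 0.987, 0.002, 0.001]
contact_force: [2.0, 8.2, -0.2]
opening: 0.799
clock: 19.82
tool_pos: [0.5169, -0.0983, 0.1287]
eef_rot: [0.16, 0.987, 0.002, 0.001]
contact_force: [2.3, 7.8, -0.8]
opening: 0.799
clock 19.82 tcp cl [ -0.9  -8.4 128.7] Fy 8.09
nose_face [609. 240.] 0.53 [  0.3 170.9]
sleeve [401. 349.] 0.6 [ 1.9 18.5]
grip_mid [341. 350.] 0.92 [ 1.3 -3.5]
```

View pics/scene10.png

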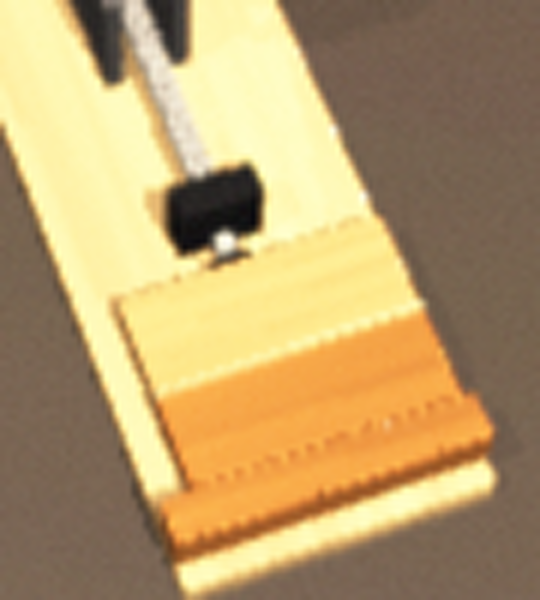

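```bash

for i in 1; do :; done; python3 -m creep '[[52,0,-0.002,0,0],[52,0,-0.002,0,0]]';python3 -m creep '[[52,0,-0.002,0,0],[52,0,-0.002,0,0]]'; python3 -m creep '[[52,0,-0.002,0,0],[52,0,-0.002,0,0],[52,0,-0.002,0,0]]'; python3 m.py; python3 f.py 11
```

```text
clock: 20.48
tool_pos: [0.5165, -0.0996, 0.1288]
eef_rot: [0.159, 0.987, 0.003, 0.001]
contact_force: [1.6, 9.2, 0.1]
opening: 0.797
clock: 20.72
tool_pos: [0.5161, -0.1009, 0.1288]
eef_rot: [0.159, 0.987, 0.003, 0.001]
contact_force: [3.7, 11.0, -0.4]
opening: 0.795
clock: 21.1
tool_pos: [0.5157, -0.1021, 0.1287]
eef_rot: [0.159, 0.987, 0.003, 0.001]
contact_force: [3.7, 12.2, -0.3]
opening: 0.795
clock 21.1 tcp cl [ -0.8 -12.4 128.7] Fy 12.73
sleeve [402. 345.] 0.7 [ 0.1 14.6]
grip_mid [353. 349.] 0.7 [ 1.2 -3.1]
```

View pics/scene11.png

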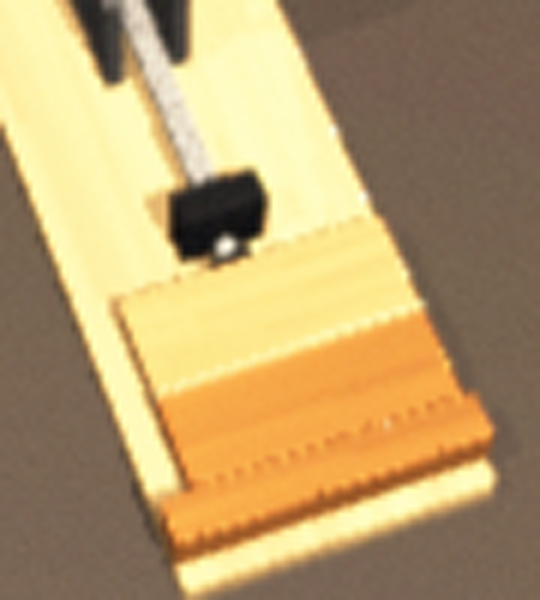

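The force is 12.7 N and the nose is clearly shorter, about 6.5–7 mm in. One more 2 mm step, then a settle and a check.

```bash

python3 -m creep '[[52,0,-0.001,0,0],[52,0,-0.002,0,0],[52,0,-0.002,0,0],[52,0,-0.002,0,0],[52,0,-0.002,0,0],[52,0,-0.002,0,0]]'; python3 m.py; cat > n.py <<'E'
from h import *
a=imaging.snapshot("scene")
v=[0.52038,-0.09057,-0.32363]; co,si=np.cos(v[2]),np.sin(v[2])
W=lambda x,y,z:np.array([v[0]+co*x-si*y,v[1]+si*x+co*y,z])
def yo(p,uv,z):
    X=onplane(p,uv,z);d=X-np.array([v[0],v[1],0]);return (-si*d[0]+co*d[1])*1000
c=a["image"][255:285,315:355]; cv2.imwrite("pics/nose.png",cv2.resize(c,None,fx=18,fy=18,interpolation=cv2.INTER_CUBIC))
for t,z in (("nose_face",.03),("board_mid",.03),("fence_face",.03),("jaw",0.)):
    for d in imaging.place_of(a,t)[:3]:
        uv=np.array(d["location"])[::-1];print(t,uv,round(d["score"],2),round(yo(a,uv,z),1))
for nose in (2,6,8,12,15):
    f=177-(22-nose)  # head front y
    print(nose,"head top front edge centre px",proj(a,W(0,f/1000,.063)),"rod at head", proj(a,W(0,f/1000,.03)))
print("board back top edge home", proj(a,W(0,.177,.042)),"corners",proj(a,W(.065,.177,.042)),proj(a,W(-.065,.177,.042)))
E
python3 n.py; python3 f.py 12
```

```text
clock: 22.25
tool_pos: [0.5153, -0.1033, 0.1288]
eef_rot: [0.158, 0.987, 0.004, 0.002]
contact_force: [3.6, 14.8, -1.1]
opening: 0.795
clock 22.25 tcp cl [ -0.8 -13.6 128.8] Fy 15.18
sleeve [399. 346.] 0.64 [ 0.5 12.5]
grip_mid [359. 346.] 0.86 [-0.3 -2.4]
board_mid [346.7 284.1] 0.88 222.9
board_mid [251.4 322.1] 0.63 237.8
board_mid [414.5 235.1] 0.59 146.5
fence_face [353.3 302.7] 0.72 279.5
jaw [322.9 242.2] 0.87 61.1
2 head top front edge centre px [337.12401234 258.85901686] rod at head [336.80069479 264.26557953]
6 head top front edge centre px [337.65001626 260.07944688] rod at head [337.31448393 265.46664494]
8 head top front edge centre px [337.91360694 260.69102785] rod at head [337.57194071 266.06849189]
12 head top front edge centre px [338.44197016 261.91693191] rod at head [338.08798279 267.27482391]
15 head top front edge centre px [338.83928018 262.83876739] rod at head [338.47600506 268.18188885]
board back top edge home [339.52272979 268.40363666] corners [317.36947946 275.77657914] [361.29350269 261.15798854]
```

View pics/nose.png

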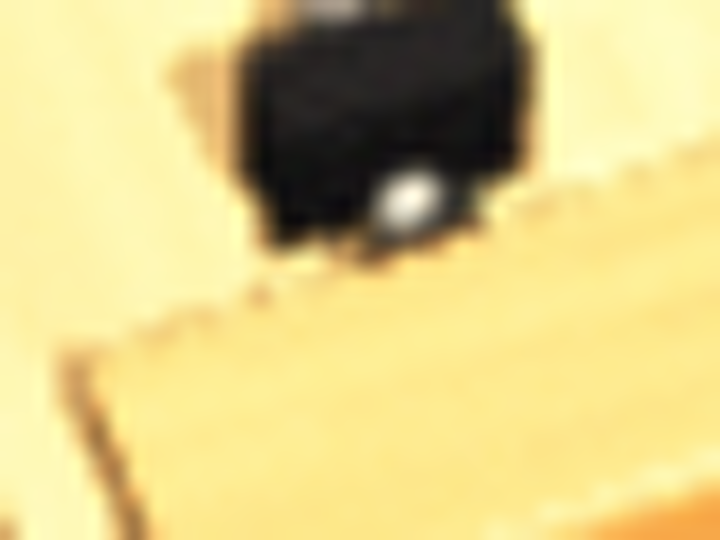

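View pics/scene12.png

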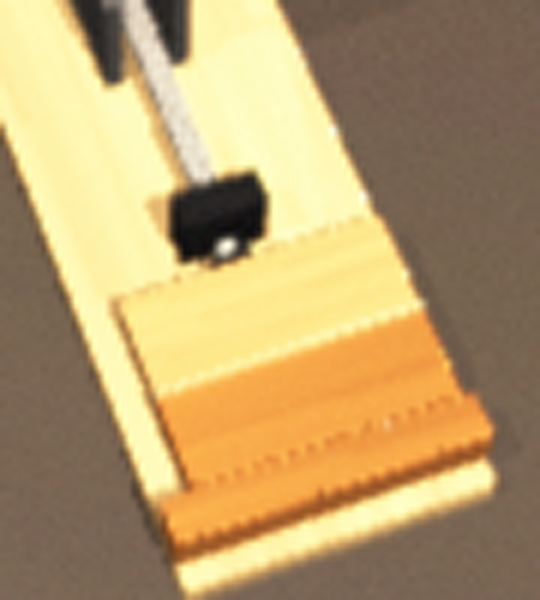

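The nose is about half-way in: 15 N at the roll against roughly 6.5 N when driving free, and by travel about 8 mm. One last check that the hold is steady and the board is home, then I'll hand in.

```bash

python3 -m creep '[[52,0,0,0,0],[52,0,0,0,0],[52,0,0,0,0],[52,0,0,0,0],[52,0,0,0,0],[52,0,0,0,0],[52,0,0,0,0],[52,0,0,0,0]]'; python3 - <<'E'
from h import *
a=imaging.snapshot("scene");b=imaging.snapshot("side")
for t in ("board_mid","fence_face","jaw"):
    best=min(((lambda X:(np.linalg.norm(proj(a,X)-u)+np.linalg.norm(proj(b,X)-w),X))(tri((a,b),(u,w))) for u in [np.array(x["location"])[::-1] for x in imaging.place_of(a,t)] for w in [np.array(x["location"])[::-1] for x in imaging.place_of(b,t)]),key=lambda q:abs(q[1][0]-.57) if q[0]<6 else 9,default=None)
    if best:
        d=best[1]-[.52038,-.09057,0]; print(t,round(best[0],1),"clamp y mm",round((.318*d[0]+.948*d[1])*1000,1),"x",round((.948*d[0]-.318*d[1])*1000,1))
cv2.imwrite("pics/gap.png",cv2.resize(b["image"][228:265,262:322],None,fx=12,fy=12,interpolation=cv2.INTER_CUBIC))
E
```

```text
clock: 23.9
tool_pos: [0.5153, -0.1033, 0.1288]
eef_rot: [0.158, 0.987, 0.004, 0.002]
contact_force: [3.5, 14.0, -0.7]
opening: 0.803
board_mid 0.3 clamp y mm 228.4 x -1.9
fence_face 3.3 clamp y mm 277.6 x 5.1
jaw 0.8 clamp y mm 69.7 x 10.7
```

View pics/gap.png

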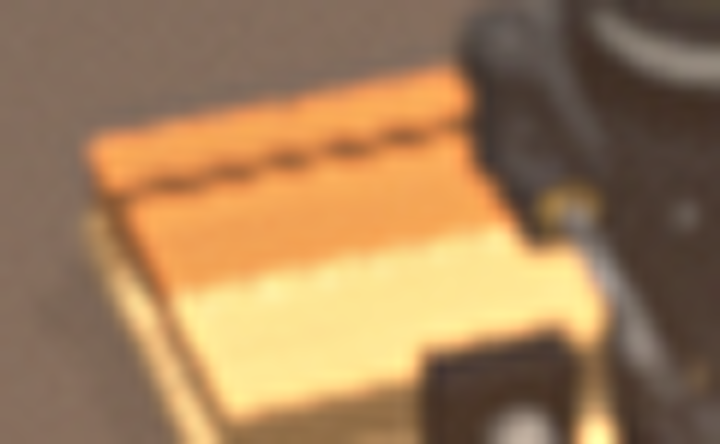

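The side crop shows the board's front edge tight along the fence, from (120,195) to (460,125). Its triangulated centre is 49 mm from the fence face (50 mm means home). The hold is steady at 14–15 N, so I'm handing in.

```bash
python3 -c "
from plant import r
print(r.finish_job())"
```

```text
the job is handed in; nothing more can be done
None
```

I pumped the trigger with one finger on the roll until the board sat home against the fence. I then re-squeezed and handed the job in at about 24 s, still holding the trigger with the nose roughly half-way in. Only the trigger was touched.

**Board home:** its triangulated centre is 49 mm from the fence face, where 50 mm means home. A single-camera reading gave 57 mm, but one pixel there is about 3 mm. The board also stopped moving while the force kept rising, so I take it as home.

**Nose about half-way in:** the hold was steady at 14–15 N at the roll. That puts the nose about 8–9 mm in, judged from the force, the trigger travel and a jaw advance of about 70 mm. I could not measure the nose depth directly in the last pictures, because the network no longer detected the nose there.

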